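# Slide a test tile under the thickness gauge and take the reading

### The arm

A 6-joint arm with a two-finger parallel gripper is mounted at the origin on the work surface. World frame = base frame: x ahead of the robot, y to its left, z up, the work surface at z = 0. Lengths are in m, angles in degrees, forces in N, time in s.
With the tool pointing down it reaches from about 0.3 to 0.85 m from the base axis. Payload 5.4 kg.
Tool frame: the origin (TCP) lies at the very end of the fingers, on their centre line; the grasp point (between the pads) lies r.grasp_offset behind it (r.grasp_offset is the distance from the TCP to the grasp point, in m); z points along the fingers, y is the direction in which the jaws open and shut (so a half turn about z gives the same grasp; the last joint's range is limited). The gripper opens to 85 mm and grips with 20 to 120 N. Pads are 22 mm wide; open, the fingers measure 114 mm over their backs; the gripper's body (76 mm by 85 mm) begins 54 mm behind the grasp point. The pads swing forward as they close: fully open they stand 13 mm farther back than shut.
Start: joints at [-88.871, 9.076, 91.501, -0, 79.423, -12.038], TCP at [0.131, -0.56, 0.231] pointing down, gripper open.
Joint ranges: [-166.64, 166.64], [-54.1, 131.32], [10.49, 154.53], [-73.88, 253.88], [9.74, 151.15], [-171.62, 171.62]. Speed limits (degrees/s): [147.25, 147.25, 180, 180, 180, 180].

### API

Orientations are given as a 3x3 rotation matrix whose columns are the frame's x, y, z axes.
In Python, from station import r gives the robot as it stands. The module is installed in compiled form; this text tells all that it offers.
- The arm moves only by the shell command python3 -m creep 'ROWS' [FORCE]. ROWS is JSON, one flat list of numbers, 7 for each row, row after row: the shift along the world's x, y, z in mm, then the turn, a rotation vector about the world's x, y, z in degrees, then the opening, from -1 (shut) to 1 (fully open). A call has 1 to 20 rows; each row shifts and turns the pose as measured when the row begins; what a row does not reach is not made up. A row lasts 1/10 s, in which the tool goes at most 50 mm and 8.59 degrees, less where a joint would pass 70% of its speed; a pose out of reach is approached as far as the arm can. A call is refused whole if a number of a shift passes 50 or a number of a turn 8.59, either way. A call with a gripper value outside its range is refused whole. The fingers move at their own pace and stop on an object; FORCE is the grip in N (left out, the last holds). Time passes only in rows, so rows that do not move let the fingers close. It gives the time, the measured TCP pose, the force and the opening at its end, in the units of the state.
- r.get_obs(): the state, without advancing time (a new reading comes with each control period).
- r.read_camera(name): name is "scene" or "side" or "wrist"; returns a dict with "frame" (480x640x3 uint8, red, green, blue), "intrinsics" (3x3 intrinsics, pixels), "view" (4x4, takes a point from world to camera coordinates); the wrist camera has in their place "mount" (4x4, takes a point from camera to tool coordinates, whose origin is the TCP and whose axes are the flange's). Camera axes: x right, y down, z forward; pixel columns grow to the right and rows downward; lengths in m; the calibration is good to about 2 mm. A picture is of the moment at which its call begins: read the wrist's pose just before it. There is no depth.
- r.close_job(): hands the job in, once; it reports no verdict.
The state is a dict: "time_s": time; "joint_positions": joint angles; "qvel": joint speeds; "effort": joint torques, N m; "tool_pos": TCP position; "ee_rot": TCP orientation; "force": force on the tool from outside, world axes, zero at the start; "torque": the same for the moment, N m; "finger_gap": opening from 0.0 (shut) to 1.0 (fully open).
Only numpy, scipy, OpenCV 4.12 (cv2) and the standard library are available. Lean on these libraries where they do the work, as an engineer would, in place of code of your own. Each camera call takes 0.05 s, during which the arm holds its last target. There are 200 camera calls.

### The job

Push the blue tile flat along the table, in through the open mouth of the thickness gauge and under its low bridge, until its leading edge sits flush against the back stop; never lift or tip it. Then press the red plunger on top of the bridge all the way down and let it come up again. Do not press the plunger before the tile is home, and leave everything else on the table where it is.

Things in the scene. Friction and masses are not known exactly. Their poses are not given: they have to be found in the camera images.
- tile: glazed ceramic test tile, blue, loose, flat on the table: 90 mm (its x) by 140 mm (its y, the long way), 14 mm thick, about 0.25 to 0.5 kg. Origin at the centre of its underside. It goes into the gauge long way first, either end first.
- gauge: thickness gauge of grey and bare metal, fixed to the table. Origin on the table, straight below the middle of its bridge; z up. The tile enters from the gauge's -y side and slides along its +y. The bridge is 146 mm wide (x) and 40 mm deep (y -20 to +20 mm), 18 mm clear below, top 32 mm up. The tile is home when its origin is at this origin (x free between the posts), long way along y.
- mouth (a point): middle of the gauge's open mouth, on the table under the front edge of the bridge, 20 mm to -y of the gauge's origin. The two posts (15 mm wide, 40 mm deep) leave an opening 116 mm wide, x from -58 to +58 mm. When the tile is home, its rear 50 mm still stand out in front of the bridge.
- stop (a point): middle of the back stop's face, on the table, 70 mm to +y of the gauge's origin. The stop is a grey bar 146 mm wide, 20 mm high; side rails 12 mm high, 116 mm apart inside, join it to the posts. A low round dial (34 mm across, top 37 mm above the table) sits on the bridge at the gauge's x = +47 mm.
- plunger_top (a point): centre of the top face of the red plunger, 30 mm across, in the middle of the bridge, 54 mm above the table when up. It sits in a black collar, 46 mm across, whose top is 44 mm above the table. Press it straight down.
- plunger (a joint): how far the plunger is pressed: 0 m up, 0.006 m fully down; a spring, about 5 N at full travel, brings it back.
- cup: small white bisque cup, 72 mm across its rim, 58 mm tall; a bystander, leave it alone. Origin at the centre of its underside.
- jar: green glass jar, 60 mm across, 100 mm tall; a bystander, leave it alone. Origin at the centre of its underside.
- bowl: terracotta bowl, 120 mm across, 50 mm tall; a bystander, leave it alone. Origin at the centre of its underside.
- spatula: spatula lying flat, 200 mm long; a bystander, leave it alone. Origin at the centre of its underside.
- mould: small plaster sprig mould, a white block 36 x 46 x 22 mm; a bystander, leave it alone. Origin at the centre of its underside.
- sample: small terracotta glaze sample, a flat square 60 x 60 x 8 mm; a bystander, leave it alone. Origin at the centre of its underside.
Things that resemble listed ones, but are neither listed nor needed, are in the scene too. Of the things that look like the gauge, the largest one is meant.

How it is judged:
By the outcome, as a careful person would: the job done as asked, in the order asked, and still so for the second after the job is handed in, with the robot touching nothing.
It also fails if it takes over 64 s, if anything falls off the work surface, if the arm or the gripper's body presses on something with over 40 N, if the wrist force passes 120 N, or if a joint passes its speed limit or range.

## Working session

There is one attempt and no reset: what is moved stays moved. The work goes in short steps, Python scripts to look and compute and a shell command to move; the robot and the scene stay as the last step left them, time stands still between calls to the robot, and variables do not carry over. Pictures are saved under pics/ and viewed, about 8 in all and at most 12, crops included, and the job is handed in when it is done.

```bash
mkdir -p pics
cat > h.py <<'E'
import numpy as np, cv2
from station import r
def cam(n):
    o=r.get_obs(); c=r.read_camera(n); c['o']=o
    K=np.array(c['intrinsics'])
    if n=='wrist':
        T=np.eye(4);T[:3,:3]=o['ee_rot'];T[:3,3]=o['tool_pos'];c['C']=T@np.array(c['mount'])
    else: c['C']=np.linalg.inv(np.array(c['view']))
    c['K']=K
    return c
def ray(c,uv,z):
    uv=np.atleast_2d(np.array(uv,float))
    d=np.c_[uv,np.ones(len(uv))]@np.linalg.inv(c['K']).T@c['C'][:3,:3].T
    p=c['C'][:3,3]; return p+d*((z-p[2])/d[:,2])[:,None]
def proj(c,P):
    P=np.atleast_2d(P); V=np.linalg.inv(c['C']); q=(P@V[:3,:3].T+V[:3,3])@c['K'].T
    return q[:,:2]/q[:,2:]
def save(c,n,crop=None,s=1):
    f=c['frame'][...,::-1]
    if crop: f=f[crop[1]:crop[3],crop[0]:crop[2]]
    cv2.imwrite('pics/'+n,cv2.resize(f,None,fx=s,fy=s,interpolation=2))
E
python3 - <<'E'
from h import *
for n in('scene','side'):
    c=cam(n);save(c,n+'.png');np.savez(n,**{k:c[k] for k in('frame','K','C')});print(c['C'].round(3))
o=r.get_obs();print(o,r.grasp_offset)
E
```

```text
[[-0.821  0.424 -0.382  0.989]
 [ 0.571  0.593 -0.567  0.628]
 [-0.014 -0.684 -0.729  0.895]
 [ 0.     0.     0.     1.   ]]
[[-0.663 -0.394  0.637 -0.199]
 [-0.749  0.337 -0.571  0.659]
 [ 0.01  -0.855 -0.518  0.676]
 [ 0.     0.     0.     1.   ]]
{'time_s': 0.1, 'joint_positions': array([-8.88701668e+01,  9.11229843e+00,  9.15635219e+01, -3.90428285e-04,
        7.94235217e+01, -1.20376092e+01]), 'qvel': array([ 0.02406659, -0.0397421 , -0.15193043, -0.08792531,  0.01893589,
       -0.03332339]), 'effort': array([-6.72031474e-04, -3.96990037e+01, -3.32338822e+01, -3.97973909e-04,
        4.15590563e-03, -1.06458083e-05]), 'tool_pos': array([ 0.1309525 , -0.55934031,  0.23039596]), 'ee_rot': array([[ 9.73708224e-01,  2.27798799e-01, -4.08851800e-05],
       [ 2.27798526e-01, -9.73706746e-01,  1.73337485e-03],
       [ 3.55050534e-04, -1.69711493e-03, -9.99998497e-01]]), 'force': array([-1.20128746, -0.5503178 , -0.57251734]), 'torque': array([-0.02363498, -0.0220063 , -0.06947669]), 'finger_gap': 0.9987850791181668} 0.0187
```

View pics/scene.png

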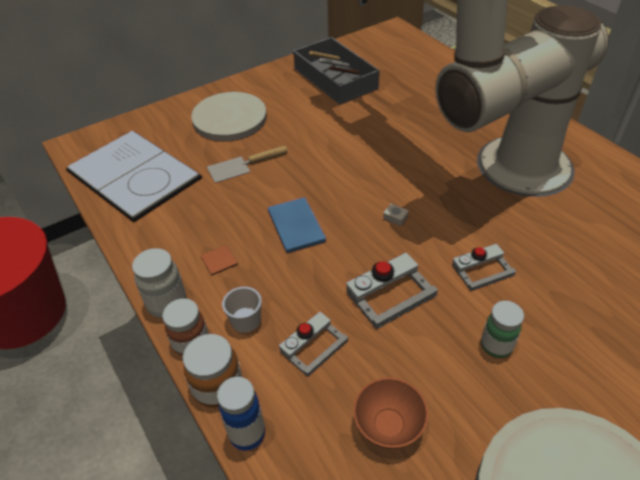

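View pics/side.png

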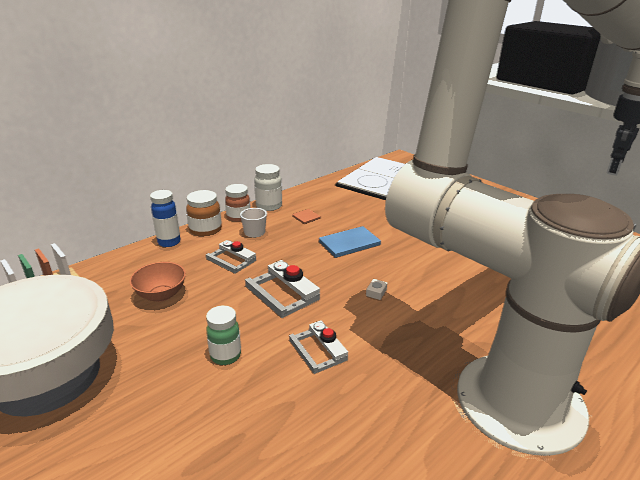

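The scene view shows the blue tile at (297,223), the large gauge with its plunger at (382,270) and stop bar at (405,305), and the mould at (396,214). The mouth faces up in the image, on the tile's side. The side view agrees: tile (350,241), gauge plunger (293,272), mould (376,289).

```bash
cat > m.py <<'E'
from h import *
def mask(f,kind):
    h=cv2.cvtColor(f,cv2.COLOR_RGB2HSV)
    if kind=='blue': m=cv2.inRange(h,(95,100,60),(125,255,255))
    if kind=='red': m=cv2.inRange(h,(0,190,70),(4,255,255))|cv2.inRange(h,(174,170,70),(180,255,255))
    if kind=='grey': m=cv2.inRange(h,(0,0,90),(180,60,255))
    return m
def comp(m,uv,rad=30):
    n,l,s,c=cv2.connectedComponentsWithStats(m)
    i=1+np.argmin([np.hypot(*(c[k]-uv)) if s[k,4]>25 else 1e9 for k in range(1,n)])
    return (l==i).astype(np.uint8)*255,c[i],s[i]
E
python3 - <<'E'
from m import *
L={}
for n,t,p,g,mo in(('scene',(297,223),(382,270),(392,290),(396,214)),('side',(350,241),(293,272),(283,288),(376,289))):
    d=np.load(n+'.npz');c={k:d[k] for k in d};L[n]=c
    mk,ce,s=comp(mask(c['frame'],'blue'),t)
    ct=max(cv2.findContours(mk,0,1)[0],key=cv2.contourArea)
    W=ray(c,ct[:,0],.014)[:,:2]   # silhouettes incl. sides
    print(n,'tile',cv2.minAreaRect((W*1000).astype(np.float32)))
    mk,ce,s=comp(mask(c['frame'],'red'),p);print(' red',ce,s,ray(c,ce,.05)*1000)
    mk,ce,s=comp(mask(c['frame'],'grey'),g);print(' grey',ce,s)
    ct=max(cv2.findContours(mk,0,1)[0],key=cv2.contourArea)
    print(cv2.approxPolyDP(ct,4,True)[:,0].tolist())
    mk,ce,s=comp(mask(c['frame'],'grey'),mo);print(' mould',ce,s,ray(c,ce,.011)*1000)
f=[cv2.resize(L[n]['frame'][y:y+130,x:x+200,::-1],None,fx=4,fy=4,interpolation=2) for n,x,y in(('scene',260,195),)]
cv2.imwrite('pics/crop.png',f[0])
E
```

```text
scene tile ((573.5740356445312, -142.56121826171875), (138.07997131347656, 84.13809967041016), 76.34518432617188)
 red [382.625      267.63888889] [376 262  15  12 144] [[516.89059227  90.85237295  50.        ]]
 grey [399.6718529  300.95615276] [358 272  79  51 707]
[[436, 289], [415, 272], [425, 289], [380, 315], [365, 300], [358, 303], [379, 322]]
 mould [395.43712575 212.37724551] [384 205  23  15 167] [[372.11745024 -44.30783668  11.        ]]
side tile ((561.336181640625, -137.62899780273438), (142.6995391845703, 101.27387237548828), 76.43486785888672)
 red [233.33333333 243.33333333] [233 243   2   2   3] [[695.83354115 131.54255598  50.        ]]
 grey [287.28314239 287.56546645] [ 245  260   75   55 1222]
[[245, 279], [280, 310], [291, 309], [287, 314], [319, 298], [319, 288], [305, 277], [294, 282], [282, 278], [283, 272], [274, 269], [288, 265], [282, 260], [268, 265], [268, 270], [305, 302], [280, 304], [256, 282], [270, 279], [268, 273]]
 mould [376.05211726 288.7980456 ] [366 279  21  21 307] [[375.34196766 -37.23186506  11.        ]]
```

View pics/crop.png

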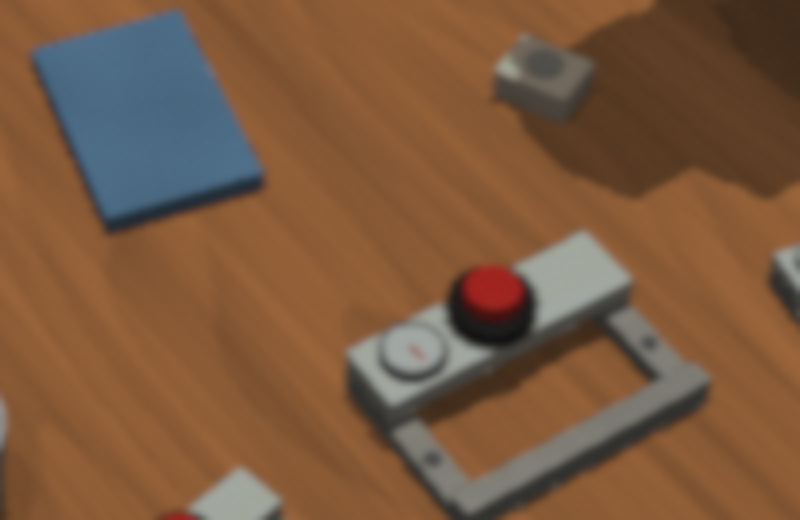

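The crop shows the dial (gauge +x) on the left end of the bridge and the stop at lower right. Bridge top corners in crop pixels are (350,352), (585,232), (632,280) and about (388,408); the plunger top is at (494,287).

Run:
```python
from m import *
d=np.load('scene.npz');c={k:d[k] for k in d}
q=lambda p,z:ray(c,np.array(p)/4+[260,195],z)[:,:2]*1000
b=q([(350,352),(585,232),(632,280),(388,408)],.032);print(b.round(1),b.mean(0))
print('pl',q([(494,287)],.054))
s=q([(708,376),(465,512)],.02);print('stop outer',s.round(1))
for a,e in((b[1],b[0]),(b[2],b[3]),(s[0],s[1])): v=e-a;print('xaxis yaw',np.degrees(np.arctan2(v[1],v[0])),np.hypot(*v))
t=q([(33,50),(178,10),(262,180),(108,222)],.014);print('tile',t.round(1),t.mean(0))
v=t[3]-t[0];print(np.degrees(np.arctan2(v[1],v[0])));v=t[2]-t[1];print(np.degrees(np.arctan2(v[1],v[0])))
```

```text
[[586.6  70.5]
 [443.6  76.7]
 [445.1 115. ]
 [591.7 108.6]] [516.73299959  92.68480362]
pl [[516.35100516  92.605697  ]]
stop outer [[447.5 176.1]
 [592.7 170.6]]
xaxis yaw -2.4715747479643166 143.07660570533938
xaxis yaw -2.4923733431764683 146.69404691792258
xaxis yaw -2.163495982197337 145.32684961606273
tile [[ 597.  -221.2]
 [ 512.6 -201.4]
 [ 548.2  -63.2]
 [ 630.7  -85.3]] [ 572.12056374 -142.76291274]
76.06531270870097
75.55665491851582
```

```bash
python3 -m creep '[40,31,0,0,0,-7,0,40,31,0,0,0,-7,0,40,31,0,0,0,-7,0,40,31,0,0,0,-6.3,0,40,31,0,0,0,0,0,40,31,0,0,0,0,0,40,31,0,0,0,0,0,40,31,0,0,0,0,0,40,31,0,0,0,0,0,40,31,0,0,0,0,0,40,31,0,0,0,0,0,40,31,0,0,0,0,0,0,0,0,0,0,0,0]'
python3 - <<'E'
from m import *
d=np.load('scene.npz');c={k:d[k] for k in d}
for n,p in dict(sample=(220,261),sp1=(228,169),sp2=(287,150),sp3=(210,172),sp4=(250,178),cup=(243,325)).items(): print(n,ray(c,p,.005)[0,:2].round(3))
c=cam('wrist');save(c,'w1.png');np.savez('w1',**{k:c[k] for k in('frame','K','C')})
o=c['o'];print(o['time_s'],o['tool_pos'],o['finger_gap'],np.degrees(np.arctan2(o['ee_rot'][1,0],o['ee_rot'][0,0])),o['force'])
E
```

```text
time_s: 1.4
tool_pos: [0.6028, -0.1825, 0.2241]
ee_rot: [[0.963, -0.269, -0.004], [-0.269, -0.963, 0.009], [-0.006, -0.007, -1.0]]
force: [-1.1, 0.9, 0.0]
finger_gap: 0.502
sample [ 0.756 -0.149]
sp1 [ 0.605 -0.406]
sp2 [ 0.448 -0.385]
sp3 [ 0.646 -0.421]
sp4 [ 0.577 -0.344]
cup [0.794 0.021]
1.4 [ 0.60281325 -0.18249033  0.22405622] 0.5020361641620003 -15.623356237561378 [-1.07636481  0.85585589  0.02341504]
```

View pics/w1.png

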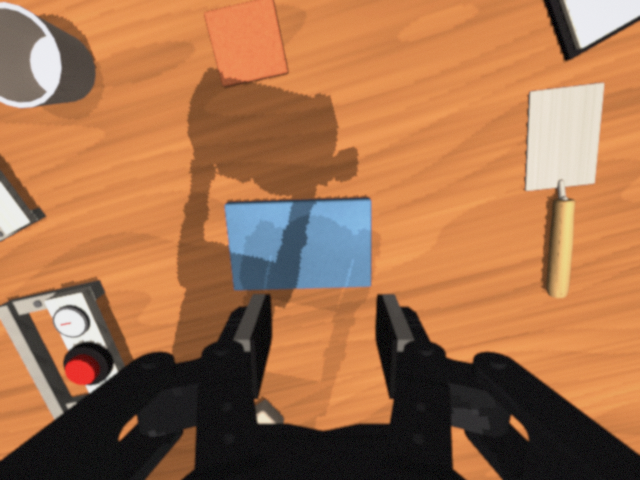

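The wrist view shows the tile's top face at (226,204), (370,198), (371,287) and (233,290). The plunger is at (80,372), and the sample at (246,40) is clear of the fingers' place.

```bash
python3 - <<'E'
from m import *
d=np.load('w1.npz');c={k:d[k] for k in d}
t=ray(c,[(226,204),(370,198),(371,287),(233,290)],.014)[:,:2]*1000;print(t.round(1),t.mean(0).round(1))
print(ray(c,[(80,372)],.054)*1000)
for a,b in((1,0),(2,3)): v=t[b]-t[a];print(np.degrees(np.arctan2(v[1],v[0])))
E
python3 -m creep '[20,12,-30,0,0,0.5,0,20,10,-30,0,0,0.5,0,3,1,-30,0,0,0.5,0,0,0,-30,0,0,0,0,0,0,-30,0,0,0,0,0,0,-20,0,0,0,0,0,0,-20,0,0,0,0,0,0,-10,0,0,0,0,0,0,-5,0,0,0,0,0,0,-5,0,0,0,0,0,0,0,0,0,0,0]'
```

```text
[[ 630.2  -92.8]
 [ 599.2 -225.7]
 [ 510.3 -205.3]
 [ 544.4  -69.2]] [ 571.  -148.2]
[[516.57550153  89.13400199  54.        ]]
76.86552987113507
75.93674890188525
time_s: 2.55
tool_pos: [0.6377, -0.1703, 0.0069]
ee_rot: [[0.967, -0.254, -0.009], [-0.254, -0.967, 0.003], [-0.009, -0.001, -1.0]]
force: [-0.1, -0.4, -0.2]
finger_gap: 0.502
```

```bash
python3 -m creep '[3,8,0,0,0,0.7,0,0,0,-3,0,0,0,0,0,0,-2,0,0,0,0,0,0,0,0,0,0,0]'
python3 - <<'E'
from m import *
save(cam('side'),'s2.png',(290,200,420,290),6)
E
```

```text
time_s: 2.95
tool_pos: [0.6433, -0.1623, 0.0049]
ee_rot: [[0.971, -0.241, -0.004], [-0.241, -0.971, 0.001], [-0.004, -0.0, -1.0]]
force: [0.1, -0.1, 0.3]
finger_gap: 0.5
```

View pics/s2.png

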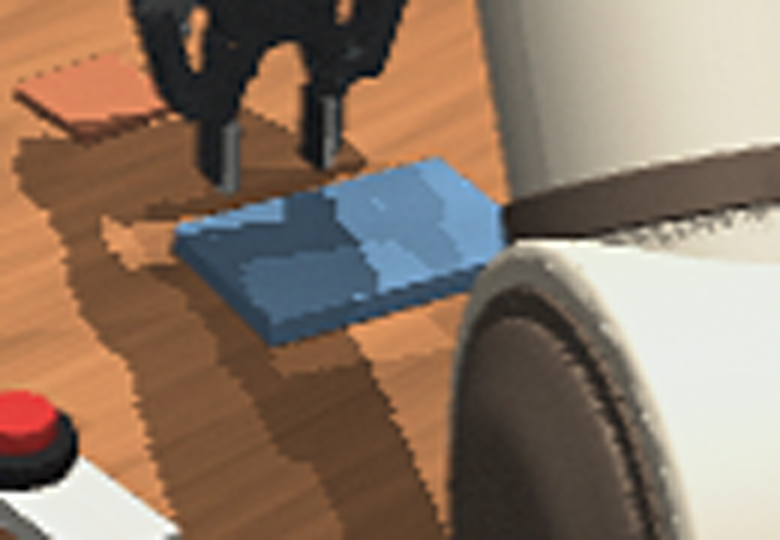

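The crop shows both fingertips beyond the tile's far long side (pixels (225,185) and (325,165)), not yet down at the table. I'll lower further while watching the force.

```bash
python3 -m creep '[0,0,-3,0,0,0,0,0,0,-2,0,0,0,0,0,0,0,0,0,0,0]'; python3 -m creep '[0,0,-3,0,0,0,0,0,0,0,0,0,0,0]'
```

```text
time_s: 3.3
tool_pos: [0.6436, -0.1625, -0.0001]
ee_rot: [[0.971, -0.241, -0.003], [-0.241, -0.971, 0.001], [-0.003, 0.0, -1.0]]
force: [0.8, 0.9, 0.5]
finger_gap: 0.495
time_s: 3.5
tool_pos: [0.6444, -0.163, -0.0014]
ee_rot: [[0.971, -0.241, -0.002], [-0.241, -0.971, 0.0], [-0.002, 0.0, -1.0]]
force: [0.3, -0.6, -0.4]
finger_gap: 0.499
```

```bash
python3 -m creep '[-5,1,0,0,0,0,0,-5,1,0,0,0,0,0,-4,1,0,0,0,0,0,-4,0.7,0,0,0,0.7,0,-4,0.7,0,0,0,0.7,0,-4,0.7,0,0,0,0.7,0,-4,0.7,0,0,0,0.7,0,-4,0.7,0,0,0,0.7,0,-4,0.7,0,0,0,0.7,0,-4,0.7,0,0,0,0.7,0,-4,0.7,0,0,0,0.7,0,-4,0.7,0,0,0,0.7,0,-4,0.7,0,0,0,0.7,0,-4,0.7,0,0,0,0.7,0,-4,0.7,0,0,0,0.7,0,0,0,0,0,0,0,0]'
```

```text
time_s: 5.1
tool_pos: [0.5773, -0.1506, -0.0017]
ee_rot: [[0.997, -0.084, 0.0], [-0.084, -0.997, -0.0], [0.0, 0.0, -1.0]]
force: [0.9, 0.3, -0.3]
finger_gap: 0.498
```

```bash
python3 -m creep '[-4,0.7,0,0,0,0.7,0,-4,0.3,0,0,0,0.7,0,-4,0,0,0,0,0.7,0,-3,0,0,0,0,0.5,0,0,0,0,0,0,0,0]'
cat > t.py <<'E'
from m import *
def tile(n='scene',uv=(320,230)):
    c=cam(n);mk,ce,s=comp(mask(c['frame'],'blue'),uv)
    ct=max(cv2.findContours(mk,0,1)[0],key=cv2.contourArea)
    a=cv2.minAreaRect((ray(c,ct[:,0],.007)[:,:2]*1000).astype(np.float32));print(n,a);return c
if __name__=='__main__': save(tile(),'t%d.png'%(r.get_obs()['time_s']*100),(260,170,460,320),4)
E
python3 t.py; ls pics
```

```text
time_s: 5.6
tool_pos: [0.5612, -0.1494, -0.0016]
ee_rot: [[0.999, -0.034, 0.001], [-0.034, -0.999, -0.0], [0.001, 0.0, -1.0]]
force: [1.1, -0.8, -0.5]
finger_gap: 0.502
scene ((504.6435241699219, -150.66925048828125), (138.37274169921875, 86.4647445678711), 87.96322631835938)
crop.png
s2.png
scene.png
side.png
t565.png
w1.png
```

```bash
python3 -m creep '[8,0,0,0,0,0,0,8,0,10,0,0,0,0,0,0,30,0,0,0,0,0,0,30,0,0,0,0,-8,-10,0,0,0,8.3,0,-8,-10,0,0,0,8.3,0,-8,-10,0,0,0,8.3,0,-8,-10,0,0,0,8.3,0,-8,-10,0,0,0,8.3,0,-8,-10,0,0,0,8.3,0,-8,-10,0,0,0,8.3,0,-8,-10,0,0,0,8.3,0,-8,-10,0,0,0,8.3,0,-4,-9,0,0,0,8.3,0,0,0,0,0,0,7,0,0,0,0,0,0,0,0]'
```

```text
time_s: 7.25
tool_pos: [0.5079, -0.2545, 0.0825]
ee_rot: [[-0.022, 1.0, 0.011], [1.0, 0.022, -0.003], [-0.003, 0.011, -1.0]]
force: [0.7, 0.5, 0.6]
finger_gap: 0.501
```

```bash
python3 -m creep '[-3,0,-25,0,0,-1.8,0,-2,0,-25,0,0,-1.7,0,0,0,-18,0,0,0,0,0,0,-8,0,0,0,0,0,0,-4,0,0,0,0,0,0,-2,0,0,0,0,0,0,0,0,0,0,0]'
```

```text
time_s: 7.95
tool_pos: [0.5079, -0.2563, 0.003]
ee_rot: [[0.056, 0.998, 0.017], [0.998, -0.056, -0.009], [-0.008, 0.018, -1.0]]
force: [-0.7, 0.5, 0.1]
finger_gap: 0.502
```

```bash
python3 -m creep '[-5,0,-2,0.5,1,0.8,0,0,0,-2,0,0,0,0,0,0,0,0,0,0,0]'; python3 -m creep '[0,5,0,0,0,0,0,0,5,0,0,0,0,0,0,5,0,0,0,0,0,0,5,0,0,0,0,0,0,5,0,0,0,0,0,0,5,0,0,0,0,0,0,5,0,0,0,0,0,0,5,0,0,0,0,0,0,5,0,0,0,0,0,0,5,0,0,0,0,0,0,5,0,0,0,0,0,0,5,0,0,0,0,0,0,5,0,0,0,0,0,0,5,0,0,0,0,0,0,0,0,0,0,0,0]'; python3 t.py
```

```text
time_s: 8.25
tool_pos: [0.5039, -0.2574, 0.0008]
ee_rot: [[0.041, 0.999, 0.001], [0.999, -0.041, -0.002], [-0.002, 0.001, -1.0]]
force: [-0.5, -0.7, -0.3]
finger_gap: 0.5
time_s: 9.75
tool_pos: [0.5042, -0.1816, 0.0015]
ee_rot: [[0.041, 0.999, 0.002], [0.999, -0.041, -0.004], [-0.004, 0.003, -1.0]]
force: [-1.3, -0.2, 0.2]
finger_gap: 0.5
scene ((505.4095764160156, -101.67057037353516), (141.41314697265625, 86.65524291992188), 88.21237182617188)
```

```bash
python3 -m creep '[0.3,6,-1,0,0,0,0,0.3,6,0,0,0,0,0,0.3,6,0,0,0,0,0,0.3,6,0,0,0,0,0,0.3,6,0,0,0,0,0,0.3,6,0,0,0,0,0,0.3,6,0,0,0,0,0,0.3,6,0,0,0,0,0,0.3,6,0,0,0,0,0,0.3,6,0,0,0,0,0,0.3,6,0,0,0,0,0,0.3,6,0,0,0,0,0,0.3,6,0,0,0,0,0,0.3,6,0,0,0,0,0,0.3,6,0,0,0,0,0,0.3,6,0,0,0,0,0,0.3,6,0,0,0,0,0,0,0,0,0,0,0,0]'; python3 t.py; ls pics
```

```text
time_s: 11.6
tool_pos: [0.5103, -0.0717, 0.0013]
ee_rot: [[0.041, 0.999, 0.004], [0.999, -0.041, -0.006], [-0.006, 0.004, -1.0]]
force: [-0.1, -1.1, 0.6]
finger_gap: 0.498
scene ((510.82513427734375, -4.586376190185547), (112.29669952392578, 86.57546997070312), 87.61229705810547)
crop.png
s2.png
scene.png
side.png
t1165.png
t565.png
t980.png
w1.png
```

View pics/t1165.png

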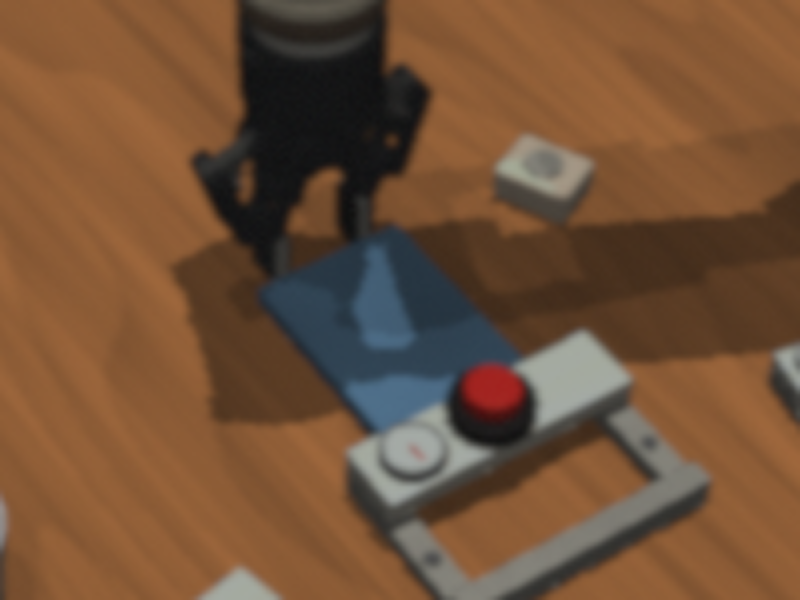

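The tile is flat and square to the mouth. Its front edge has just gone under the bridge, clear of both posts, and the mould is far off to the right.

```bash
python3 -m creep '[0.3,6,-1,0.3,0.2,0,0,0.3,6,0,0,0,0,0,0.3,6,0,0,0,0,0,0.3,6,0,0,0,0,0,0.3,6,0,0,0,0,0,0.3,6,0,0,0,0,0,0.3,6,0,0,0,0,0,0.3,6,0,0,0,0,0,0.3,6,0,0,0,0,0,0.3,6,0,0,0,0,0,0.3,5,0,0,0,0,0,0.3,4,0,0,0,0,0,0,3,0,0,0,0,0,0,0,0,0,0,0,0]'; python3 t.py
```

```text
time_s: 13.05
tool_pos: [0.5144, 0.0058, 0.0006]
ee_rot: [[0.041, 0.999, 0.0], [0.999, -0.041, -0.001], [-0.001, 0.0, -1.0]]
force: [-0.2, -2.8, 1.0]
finger_gap: 0.501
scene ((513.20654296875, 33.903297424316406), (35.258541107177734, 85.60602569580078), 86.56111145019531)
```

Now creep to the stop, watching the force.

```bash
python3 -m creep '[0,2,0,0,0,0,0,0,2,0,0,0,0,0,0,2,0,0,0,0,0]';  python3 -m creep '[0,2,0,0,0,0,0,0,2,0,0,0,0,0]'; python3 -m creep '[0,2,0,0,0,0,0,0,2,0,0,0,0,0]'
```

```text
time_s: 13.4
tool_pos: [0.5143, 0.0092, 0.0006]
ee_rot: [[0.04, 0.999, -0.0], [0.999, -0.04, -0.006], [-0.006, 0.0, -1.0]]
force: [-2.2, -17.0, 0.9]
finger_gap: 0.502
time_s: 13.6
tool_pos: [0.5143, 0.0091, 0.0007]
ee_rot: [[0.039, 0.999, -0.001], [0.999, -0.039, -0.013], [-0.013, -0.0, -1.0]]
force: [-1.4, -12.1, 0.1]
finger_gap: 0.501
time_s: 13.8
tool_pos: [0.5142, 0.009, 0.0007]
ee_rot: [[0.039, 0.999, -0.001], [0.999, -0.039, -0.02], [-0.02, -0.001, -1.0]]
force: [-2.0, -10.8, 0.8]
finger_gap: 0.496
```

```bash
python3 -m creep '[0,-5,0,0,0,0,0,0,-10,0,1.1,0,0,0,0,-15,0,0,0,0,0,0,-10,20,0,0,0,0,0,0,40,0,0,0,-1,0,0,40,0,0,0,-1,0,0,40,0,0,0,-1,0,0,40,0,0,0,-1,0,0,30,0,0,0,-1,0,0,0,0,0,0,-1]'
python3 - <<'E'
from m import *
c=cam('wrist');save(c,'w2.png');np.savez('w2',**{k:c[k] for k in('frame','K','C')})
c=cam('side');np.savez('sd2',**{k:c[k] for k in('frame','K','C')})
E
```

```text
time_s: 14.8
tool_pos: [0.5066, -0.0269, 0.2139]
ee_rot: [[0.042, 0.999, -0.013], [0.999, -0.042, 0.014], [0.014, -0.014, -1.0]]
force: [0.2, -0.1, -0.1]
finger_gap: -0.002
```

View pics/w2.png

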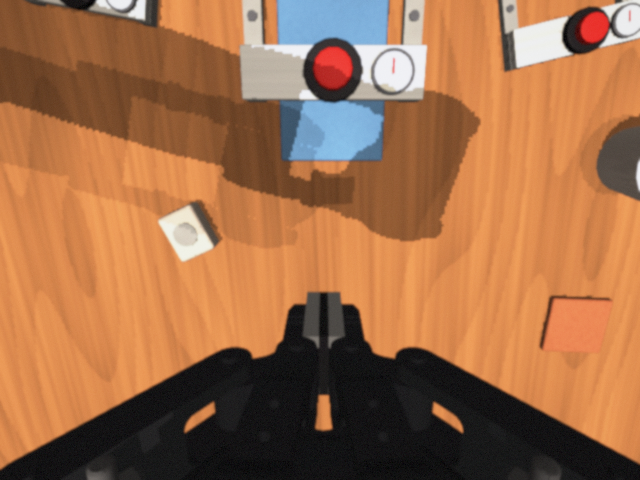

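The tile is centred under the bridge: its rear edge is at v=160, the plunger at (333,66), and the stop is out of view. I'll move forward and look again.

```bash
python3 -m creep '[2,20,0,0.8,-0.7,0,-1,2,20,0,0,0,0,-1,2,20,0,0,0,0,-1,0,15,0,0,0,0,-1,0,0,0,0,0,0,-1,0,0,0,0,0,0,-1]'
python3 - <<'E'
from m import *
c=cam('wrist');save(c,'w3.png');np.savez('w3',**{k:c[k] for k in('frame','K','C')})
f=c['frame']
mk,ce,s=comp(mask(f,'red'),(333,190));print(ce,s,ray(c,ce,.054)*1000)
E
```

```text
time_s: 15.5
tool_pos: [0.5034, 0.0573, 0.1976]
ee_rot: [[0.043, 0.999, -0.027], [0.998, -0.041, 0.041], [0.04, -0.029, -0.999]]
force: [-0.5, -0.2, 0.8]
finger_gap: 0.001
[344.70790021 190.63097713] [325 170  38  39 962] [[517.20874999  88.90172248  54.        ]]
```

View pics/w3.png

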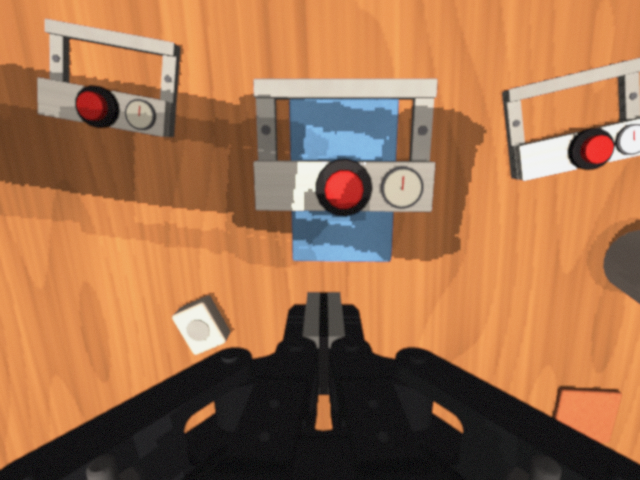

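Seen from above, the tile's front edge (v≈98) meets the stop bar (v 80–97) with no wood showing between them. I'll check that numerically and remove the tool tilt.

```bash
python3 - <<'E'
from m import *
d=np.load('w3.npz');c={k:d[k] for k in d};f=c['frame'].astype(int)
for u in(297,345,390): print(u,[tuple(f[v,u]) for v in range(93,103)])
m=mask(c['frame'],'blue')
for u in(300,345,385):
    vs=np.where(m[:,u])[0]; print(u,vs.min(),vs.max(),(ray(c,[(u,vs.min()-.5),(u,vs.max()+.5)],.014)*1000).round(1).tolist())
print('stop top rear edge, z20',ray(c,[(260,79.5),(430,79.5)],.02)*1000)
print('bridge front/back z32',ray(c,[(275,211),(275,161)],.032)*1000, ray(c,[(254,163),(435,163)],.032)*1000)
E
python3 -m creep '[5,0,0,-2.3,-1.5,0,-1,0,0,0,0,0,0,-1,0,0,0,0,0,0,-1]'
```

```text
297 [(np.int64(221), np.int64(212), np.int64(198)), (np.int64(220), np.int64(212), np.int64(198)), (np.int64(214), np.int64(206), np.int64(192)), (np.int64(188), np.int64(180), np.int64(169)), (np.int64(138), np.int64(133), np.int64(126)), (np.int64(90), np.int64(95), np.int64(103)), (np.int64(73), np.int64(95), np.int64(114)), (np.int64(79), np.int64(109), np.int64(136)), (np.int64(82), np.int64(116), np.int64(145)), (np.int64(85), np.int64(118), np.int64(148))]
345 [(np.int64(221), np.int64(214), np.int64(199)), (np.int64(221), np.int64(215), np.int64(198)), (np.int64(215), np.int64(207), np.int64(191)), (np.int64(190), np.int64(182), np.int64(169)), (np.int64(142), np.int64(139), np.int64(135)), (np.int64(102), np.int64(114), np.int64(128)), (np.int64(100), np.int64(135), np.int64(165)), (np.int64(119), np.int64(163), np.int64(203)), (np.int64(128), np.int64(179), np.int64(221)), (np.int64(130), np.int64(181), np.int64(223))]
390 [(np.int64(226), np.int64(220), np.int64(206)), (np.int64(225), np.int64(219), np.int64(206)), (np.int64(220), np.int64(212), np.int64(198)), (np.int64(1
[... 256 characters left out ...]
p.int64(221)), (np.int64(131), np.int64(182), np.int64(223))]
300 100 258 [[483.6, 160.1, 14.0], [475.8, 23.7, 14.0]]
345 99 259 [[520.5, 159.2, 14.0], [516.7, 21.4, 14.0]]
385 99 259 [[553.0, 157.7, 14.0], [552.9, 20.2, 14.0]]
stop top rear edge, z20 [[452.94806141 175.88404679  20.        ]
 [587.6175326  169.68885334  20.        ]]
bridge front/back z32 [[459.08308196  71.41129486  32.        ]
 [462.10886301 112.27249488  32.        ]] [[444.90535398 111.37971942  32.        ]
 [590.49326557 105.49602296  32.        ]]
time_s: 15.85
tool_pos: [0.5075, 0.0559, 0.1959]
ee_rot: [[0.044, 0.999, -0.004], [0.999, -0.044, 0.001], [0.001, -0.004, -1.0]]
force: [-0.7, 0.2, -0.4]
finger_gap: 0.002
```

Flush all along, with no gap at three columns. Now the plunger, at about (517, 90.5).

```bash
python3 -m creep '[5,18,0,0,0,0,-1,5,17,0,0,0,0,-1,0,0,-40,0,0,0,-1,0,0,-40,0,0,0,-1,0,0,-30,0,0,0,-1,0,0,-10,0,0,0,-1,0,0,0,0,0,0,-1,0,0,0,0,0,0,-1]'
```

```text
time_s: 16.65
tool_pos: [0.5201, 0.0882, 0.0755]
ee_rot: [[0.051, 0.999, -0.0], [0.999, -0.051, 0.005], [0.005, -0.001, -1.0]]
force: [-0.2, 0.2, 0.9]
finger_gap: -0.001
```

```bash
python3 -m creep '[-3,2.5,-8,-0.3,0,0,-1,0,0,-7,0,0,0,-1,0,0,-4,0,0,0,-1,0,0,0,0,0,0,-1]';python3 -m creep '[0,0,-3,0,0,0,-1,0,0,-2,0,0,0,-1,0,0,0,0,0,0,-1]'
```

```text
time_s: 17.05
tool_pos: [0.5203, 0.0906, 0.0595]
ee_rot: [[0.052, 0.999, 0.008], [0.999, -0.052, -0.001], [-0.001, 0.008, -1.0]]
force: [0.4, -0.1, -1.2]
finger_gap: -0.003
time_s: 17.35
tool_pos: [0.5209, 0.0906, 0.0547]
ee_rot: [[0.051, 0.999, 0.009], [0.999, -0.051, -0.001], [-0.001, 0.009, -1.0]]
force: [-0.0, 1.4, 1.0]
finger_gap: 0.004
```

```bash
python3 -m creep '[-4,0,1,0,0.5,0,-1,0,0,-2,0,0,0,-1,0,0,0,0,0,0,-1]';python3 -m creep '[0,0,-2,0,0,0,-1,0,0,-2,0,0,0,-1,0,0,0,0,0,0,-1]';python3 -m creep '[0,0,-2,0,0,0,-1,0,0,-1,0,0,0,-1,0,0,0,0,0,0,-1]'
```

```text
time_s: 17.65
tool_pos: [0.5168, 0.0906, 0.054]
ee_rot: [[0.051, 0.999, 0.0], [0.999, -0.051, -0.001], [-0.001, 0.0, -1.0]]
force: [-0.8, -0.3, 2.2]
finger_gap: -0.001
time_s: 17.95
tool_pos: [0.5171, 0.0906, 0.0504]
ee_rot: [[0.051, 0.999, 0.0], [0.999, -0.051, -0.001], [-0.001, 0.0, -1.0]]
force: [-0.5, -0.3, 3.7]
finger_gap: 0.002
time_s: 18.25
tool_pos: [0.5172, 0.0906, 0.0481]
ee_rot: [[0.051, 0.999, -0.0], [0.999, -0.051, -0.001], [-0.001, -0.0, -1.0]]
force: [-2.1, 0.2, 5.4]
finger_gap: 0.001
```

Near the bottom at 5.4 N; I'll press on until the force rises past the spring.

```bash
python3 -m creep '[0,0,-1.5,0,0,0,-1,0,0,0,0,0,0,-1]';python3 -m creep '[0,0,-1.5,0,0,0,-1,0,0,-1,0,0,0,-1]'
```

```text
time_s: 18.45
tool_pos: [0.5172, 0.0906, 0.0483]
ee_rot: [[0.051, 0.999, -0.001], [0.999, -0.051, -0.002], [-0.002, -0.001, -1.0]]
force: [-3.2, 0.1, 4.8]
finger_gap: 0.001
time_s: 18.65
tool_pos: [0.5174, 0.0906, 0.0479]
ee_rot: [[0.05, 0.999, -0.002], [0.999, -0.05, -0.002], [-0.002, -0.002, -1.0]]
force: [-5.8, 0.5, 13.0]
finger_gap: -0.001
```

```bash
python3 -m creep '[0,0,-3,0,0,0,-1]';python3 -m creep '[0,0,3,0,0,0,-1,0,0,10,0,0,0,-1,0,0,20,0,0,0,-1,0,0,40,0,0,0,-1,0,0,40,0,0,0,-1,0,-40,30,0,0,0,-1,0,-50,0,0,0,0,-1,0,-50,0,0,0,0,-1,0,-50,0,0,0,0,-1,0,0,0,0,0,0,-1]'
python3 - <<'E'
from m import *
c=cam('scene');f1=c['frame'][195:335,260:460,::-1]
c2=cam('side');f2=c2['frame'][225:365,210:410,::-1]
cv2.imwrite('pics/end.png',cv2.resize(np.vstack([f1,f2]),None,fx=2,fy=2,interpolation=2))
for n,c in(('scene',c),('side',c2)):
    for g in('red','grey'):
        a=np.load(n+'.npz')['frame']
    for nm,p in dict(scene=dict(red=(382,268),mould=(395,212)),side=dict(mould=(376,289)))[n].items():
        k='red' if nm=='red' else 'grey'
        print(n,nm,[comp(mask(x,k),p)[1].round(1) for x in(a,c['frame'])])
E
```

```text
time_s: 18.75
tool_pos: [0.5176, 0.0906, 0.0475]
ee_rot: [[0.05, 0.999, -0.003], [0.999, -0.05, -0.002], [-0.002, -0.003, -1.0]]
force: [-15.4, 0.3, 37.1]
finger_gap: -0.005
time_s: 19.75
tool_pos: [0.5163, -0.1033, 0.1984]
ee_rot: [[0.045, 0.999, 0.002], [0.999, -0.045, -0.006], [-0.006, 0.003, -1.0]]
force: [0.1, 0.6, -0.2]
finger_gap: 0.004
scene red [array([382.6, 267.6]), array([382.6, 267.8])]
scene mould [array([395.4, 212.4]), array([395.7, 211.7])]
side mould [array([376.1, 288.8]), array([321.3, 347.2])]
```

View pics/end.png

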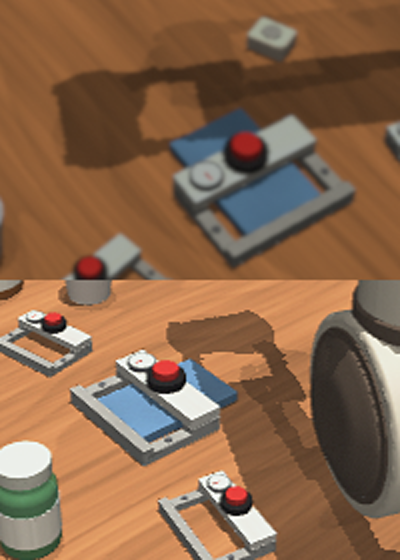

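Both views show the tile against the stop and the plunger back up. In the scene view the mould is where it was; in the side view the arm hides it.

```bash
python3 -c "from station import r; print(r.close_job())"
```

```text
the job is handed in; nothing more can be done
None
```

The job is done and handed in at about 20 s, with the arm clear of everything. The tile is home against the back stop, and the plunger was pressed once and came back up.

**Tile:** I pushed it sideways with two fingertips to line it up with the gauge. Then I pushed it from behind through the mouth, and it met the stop at about 17 N. The wrist view before pressing showed no table between tile and stop at three places across its width.

**Plunger:** With the fingers closed, I pressed from 54 mm to about 47.5–48 mm, the full 6 mm. The force then climbed past the spring's 5 N to 37 N, so it was bottomed. Afterwards the red cap was back at its first image position to within 0.2 px.

**Other checks:**
- In the scene view the mould is within 1 px of where it was. In the side view the arm hid it, so that check gave no valid reading.
- I did not measure the other bystanders again at the end. The arm did not go near them.
- Position estimates of the gauge along the pushing direction differed by about 3.5 mm between cameras, so I relied on contact force for the tile.

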